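Bleed valve half open, snap the flush cap on and hold it down

TASK

First turn the bleed valve on the drip-watering manifold to half open (handle at 45 degrees, midway between crosswise and in line with the pipe), so trapped air can get out. Then fetch the ribbed black snap cap, set it squarely over the manifold's stud, press until it clicks home, and keep pressing it down firmly so the rubber washer under it stays squeezed: finish with the gripper still holding and pressing the cap, not letting go. Leave the valve at half open and the other things on the bench where they are.

Things in the scene. Friction and masses are not known exactly. Their poses are not given: they have to be found in the camera images.
- manifold: Drip-watering manifold screwed to the bench: steel base plate 80 x 280 x 8, on it a grey pipe (diameter 28, along the body's y axis) joining two grey blocks 56 x 56, tops 40 above the bench. The valve stands on the block at y = -85, the stud on the block at y = +85. Origin: centre of the plate's underside; z up.
- valve (a joint): Opening angle of the bleed valve in rad: 0 = closed (handle crosswise to the pipe, along the manifold's x axis), 1.571 = fully open (handle in line with the pipe), stops at both; grows counterclockwise seen from above. Turns about the vertical through valve_grip, friction about 0.12 N m, stays where it is left. Half open is 0.785.
- valve_grip (a point): Centre of the valve handle: an upright aluminium bar 70 long, 12 thick, 26 tall, whose middle is on the turning axis (x axis along the bar, z up; turns with the handle). The bar spans 13 above to 13 below this point; the point is 75 above the bench, the block's top 40 above the bench; a brass neck (diameter 24) stands below the bar.
- stud_seat (a point): Centre of the top of the unsqueezed rubber washer round the stud's foot, 46 above the bench; z up, fixed to the manifold. Grey stud: diameter 20, cone nose (10 wide at the tip), tip 20 above this point. Four round spring nubs stand out 4 from it, centred 10 above this point at the diagonals; the cap's lip pushes them in. Cap home: its origin at this point or below.
- washer (a joint): Squeeze of the rubber washer (ring, outer diameter 45, 5 thick) in m, 0 = free, 0.005 = stop, grows downwards; resists with about 2.5 N per mm. Press firmly: a squeeze of 2 to 4 mm (5 to 10 N) is right.
- cap: The snap cap: black ribbed plastic cup, about 50 g, mouth down on the bench; outer diameter 41, 42 tall, upright sides to grip anywhere. Bore: 23 wide at a 3 tall lip at the mouth, 31 above it, 27 deep. Origin: centre of the mouth rim (lowest face), z up. On the stud, resistance starts 14 above the washer, rises to about 8 to 14 N, drops (the click) 9 to 5 above it, then the cap runs home.
- plug: Bystander: flat black screw plug, wide disc of diameter 62 with a small central stub, 30 tall, loose; does not fit the stud. Origin at the centre of its underside.
- seedpot: Bystander: small terracotta seedling pot, rim diameter 60, 55 tall, loose. Origin at the centre of its underside.
- tag: Bystander: flat wooden plant tag 18 x 130 x 6 (long along its y), loose. Origin at the centre of its underside.
- trowel: Bystander: grey plastic trowel 325 long (handle towards its -x), up to 26 tall, loose. Origin between handle and blade, at bench height.
Things that resemble listed ones, but are neither listed nor needed, are in the scene too. Leave any blue, green or white look-alike of the cap alone.

How it is judged:
On the way, in this order (a step that is already met when the one before it is completed fails the run):
1. the valve stands at half open (45 degrees, within 8), the cap not yet on the stud (value of joint valve between 0.645 and 0.925 rad and distance between cap and stud_seat above 0.025 m), for 0.3 s.
2. the cap has clicked home over the nubs, square on the stud (z of cap in the frame of stud_seat below 0.003 m and horizontal distance between cap and stud_seat below 0.004 m and angle between cap's own z axis and vertical below 0.12 rad), for 0.1 s.
At the end, for the whole second after the job is handed in: The valve is at 45 degrees within 8; the cap is clicked home on the stud, upright within 7 degrees and centred within 4 mm; the gripper still touches it and presses it down so that it squeezes the rubber washer by more than 1 mm with more than 3 N, at rest (value of joint valve between 0.645 and 0.925 rad and z of cap in the frame of stud_seat below 0 m and horizontal distance between cap and stud_seat below 0.004 m and angle between cap's own z axis and vertical below 0.12 rad and contact force between cap and washer above 3 N and value of joint washer above 0.001 m and contact force between the fingers and cap above 3 N and linear speed of cap below 0.02 m/s); the arm keeps its last pose, push and grip.
It fails at once if the plug, seedling pot, tag or trowel is moved more than 3 cm (distance of any of plug, seedpot, tag, trowel from where it was at the start of the episode above 0.03 m).
It also fails if it takes over 54 s, if anything falls off the work surface, if the arm or the gripper's body presses on something with over 40 N, if the wrist force passes 120 N, or if a joint passes its speed limit or range.

ROBOT

A 6-joint arm with a two-finger parallel gripper is mounted at the origin on the work surface. World frame = base frame: x ahead of the robot, y to its left, z up, the work surface at z = 0. Lengths are in m, angles in rad, forces in N, time in s.
With the tool pointing down it reaches from about 0.375 to 0.975 m from the base axis. Payload 3.8 kg.
Tool frame: the origin (TCP) lies midway between the tips of the shut fingers; the grasp point (between the pads) lies 19 mm behind it; z points along the fingers, y is the direction in which the jaws open and shut (so a half turn about z gives the same grasp; the last joint's range is limited). The gripper opens to 85 mm and grips with 20 to 120 N. Pads are 22 mm wide; open, the fingers measure 114 mm over their backs; the gripper's body (76 mm by 85 mm) begins 54 mm behind the grasp point. The pads swing forward as they close: fully open they stand 13 mm farther back than shut.
Start: joints at [1.218, 0.264, 1.604, -0, 1.274, -0.037], TCP at [0.21, 0.642, 0.231] pointing down, gripper open.
Joint ranges: [-2.63, 2.63], [-0.94, 2.18], [0.31, 2.57], [-1.31, 4.45], [0, 2.66], [-2.55, 2.55]. Speed limits (rad/s): [2.57, 2.57, 3.14, 3.14, 3.14, 3.14].

INTERFACE

Orientations are given as a rotation vector (axis times angle).
In Python, from workcell import bot gives the robot as it stands. The module is installed in compiled form; this text tells all that it offers.
- The arm moves only by the tool play_rows, never from a script. Its argument "series" is a list of rows, each an object with "translation": the shift along the tool's x, y, z in m, a list of three; "spin": the turn about the tool's z in units of 5 degrees (1.0 is 5 degrees). In form: [{"translation": [dx, dy, dz], "spin": spin}, ...]. A call has 1 to 5 rows; each row shifts and turns the commanded pose from where the row before left it, along the tool's axes as they then stand; what a row does not reach is not made up. A row lasts 1/10 s, in which the tool goes at most 50 mm and 8.59 degrees, less where a joint would pass 70% of its speed; a pose out of reach is approached as far as the arm can. A call is refused whole if a number of a shift passes 0.05 or a number of a turn 1, either way. A call with a gripper value outside its range is refused whole. "jaw" is the gripper's target within -1 to 1 (fully open at 1, half-way at 0, shut at -1), set as the call begins (left out, the last holds). The fingers move at their own pace and stop on an object; "force" is the grip in N (left out, the last holds). Time passes only in rows, so rows that do not move let the fingers close. It gives the time, the measured TCP pose, the force and the opening at its end, in the units of the state.
- bot.read_state(): the state, without advancing time (a new reading comes with each control period).
- bot.read_camera(name): name is "side" or "top" or "wrist"; returns the picture (420x560x3 uint8, blue, green, red); there is no depth.
- bot.get_calibration(name): a dict with "fov_y" (degrees; the focal length in pixels is half the picture's height over the tangent of half this angle, whatever the lens; pixels are square), "cx", "cy" (the principal point, pixels), "k1" (the pictures are not rectified: a ray, as slopes to the right and down, at radius r is drawn at 1 + k1 r^2 times it, then the intrinsics apply), "R" (3x3) and "t" (3): a world point X has camera coordinates R X + t. Camera axes: x right, y down, z forward; pixel columns grow to the right and rows downward; lengths in m; the calibration is good to about 2 mm. A picture is of the moment at which its call begins: read the wrist's pose just before it. get_calibration takes no time and is no camera call; for the wrist camera it gives the pose at the moment of the call.
- bot.finish_job(): hands the job in, once; it reports no verdict.
The state is a dict: "time": time; "q": joint angles; "joint_vel": joint speeds; "joint_torque": joint torques, N m; "tool_pos": TCP position; "tcp_rot": TCP orientation; "wrist_force": force on the tool from outside, world axes, zero at the start; "torque": the same for the moment, N m; "width": opening from 0.0 (shut) to 1.0 (fully open).
Only numpy, scipy, OpenCV 4.12 (cv2) and the standard library are available. Lean on these libraries where they do the work, as an engineer would, in place of code of your own. Each camera call takes 0.05 s, during which the arm holds its last target. There are 200 camera calls.

## Working session

There is one attempt and no reset: what is moved stays moved. The work goes in short steps, Python scripts to look and compute and a tool call to move; the robot and the scene stay as the last step left them, time stands still between calls to the robot, and variables do not carry over. Pictures are saved under pics/ and viewed, about 8 in all and at most 12, crops included, and the job is handed in when it is done.

Besides the shell and the picture viewer there is one more tool, called after "Emit:" in YAML: its name, and indented under it one key for each argument. play_rows: Moves the arm, as the interface text tells. Its arguments: {"type":"object","properties":{"series":{"type":"array","items":{"type":"object","properties":{"translation":{"type":"array","items":{"type":"number"}},"spin":{"type":"number"}}}},"jaw":{"type":"number"},"force":{"type":"number"}},"required":["series"]}

```bash
mkdir -p pics; cat > h.py <<'E'
import numpy as np, cv2
from workcell import bot
from scipy.spatial.transform import Rotation as Ro
def snap(name,fn):
    c=bot.get_calibration(name); im=bot.read_camera(name); cv2.imwrite('pics/'+fn+'.png',im); np.save('pics/'+fn+'.npy',c,allow_pickle=True); return im,c
def load(fn): return np.load('pics/'+fn+'.npy',allow_pickle=True).item()
def f_(c): return 210/np.tan(np.radians(c['fov_y'])/2)
def pix2w(c,u,v,z):
    f=f_(c); K=np.array([[f,0,c['cx']],[0,f,c['cy']],[0,0,1]])
    p=cv2.undistortPoints(np.array([[[u,v]]],float),K,und(c)) if 0 else None
    d=np.array([(u-c['cx'])/f,(v-c['cy'])/f]); s=d.copy()
    for _ in range(30): s=d/(1+c['k1']*(s@s))
    R=np.array(c['R']);t=np.array(c['t']); C=-R.T@t; r=R.T@np.array([*s,1])
    return C+r*(z-C[2])/r[2]
def w2pix(c,X):
    x=np.array(c['R'])@np.array(X)+np.array(c['t']); s=x[:2]/x[2]; s=s*(1+c['k1']*(s@s)); f=f_(c)
    return s*f+[c['cx'],c['cy']]
E
sed -i '/undistortPoints/d;/K=np.array(\[\[f/c\    f=f_(c)' h.py
python3 - <<'E'
from h import *
a,c=snap('top','top0'); b,d=snap('side','side0')
print(c,d,bot.read_state())
E
```

```text
{'fov_y': 50.1050570111274, 'cx': 280.7939326536139, 'cy': 211.82739219496827, 'k1': 0.02472864158559108, 'R': array([[-0.02802384, -0.9994521 , -0.01761147],
       [-0.98470307,  0.03063278, -0.17152694],
       [ 0.17197245,  0.01253523, -0.985022  ]]), 't': array([0.04251102, 0.53976922, 1.32896717])} {'fov_y': 54.31906432226216, 'cx': 287.1786748417426, 'cy': 206.7891427197078, 'k1': -0.07271225013254479, 'R': array([[ 0.98559432, -0.16907098,  0.00433935],
       [-0.12084766, -0.7219639 , -0.6812958 ],
       [ 0.11832021,  0.67095687, -0.73199536]]), 't': array([-0.54380953,  0.14894378,  0.97290742])} {'time': 0.1, 'q': array([ 1.21810824e+00,  2.64700968e-01,  1.60528098e+00, -3.89078719e-05,
        1.27371125e+00, -3.69222549e-02]), 'joint_vel': array([-1.60539837e-03, -1.00767910e-03, -3.07135263e-03, -3.31126877e-05,
       -2.01639017e-03,  1.30086851e-03]), 'joint_torque': array([-3.77836986e-04, -5.16711652e+01, -3.68591344e+01, -1.04387436e-04,
        6.28773705e-03,  1.78463051e-05]), 'tool_pos': array([0.20940871, 0.64097355, 0.23004742]), 'tcp_rot': array([-0.49386954, -3.1021543 ,  0.00324804]), 'wrist_force': array([ 0.06581118,  0.15417587, -0.39542915]), 'torque': array([0.02679371, 0.00871919, 0.03266858]), 'width': 1.000254436741833}
```

View pics/top0.png

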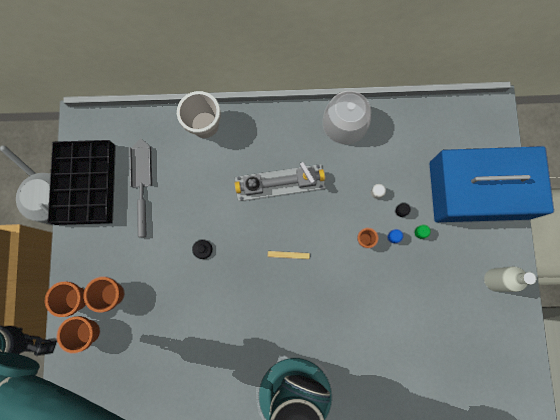

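View pics/side0.png

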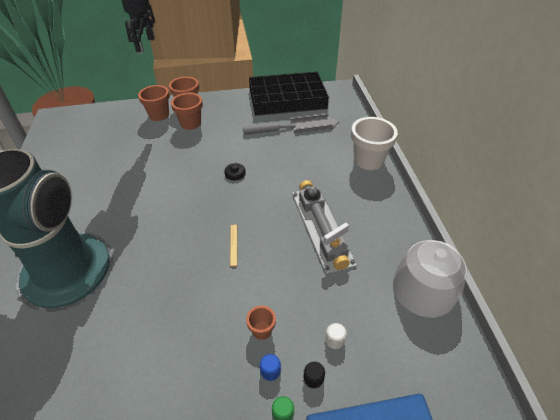

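The top view shows the stud at (254,183), the valve handle at (308,173), the black cap at (403,210), and the plug at (202,249). The side view agrees: cap at (314,375), stud at (312,193). I'll enlarge crops next.

```bash
python3 - <<'E'
from h import *
a=cv2.imread('pics/top0.png'); b=cv2.imread('pics/side0.png')
A=cv2.resize(a[150:225,225:425],None,fx=4,fy=4,interpolation=cv2.INTER_CUBIC)
B=cv2.resize(b[170:280,280:370],None,fx=2.7,fy=2.7,interpolation=cv2.INTER_CUBIC)
C=cv2.resize(b[310:420,240:350],None,fx=2.7,fy=2.7,interpolation=cv2.INTER_CUBIC)
o=np.zeros((600,800,3),np.uint8); o[:300]=A; o[300:300+297,:243]=B[:297]; o[300:597,260:557]=C
cv2.imwrite('pics/crop1.png',o)
c=load('top0');d=load('side0')
for n,u,v,z in [('valve',308,172,.088),('stud',254,183,.066),('cap',403,210,.042),('plug',202,249,.03),('plateL',240,192,.008)]: print(n,pix2w(c,u,v,z))
for n,u,v,z in [('capS',314,367,.042),('valveS',337,230,.088),('studS',312,190,.066)]: print(n,pix2w(d,u,v,z))
E
```

```text
valve [ 0.65282344 -0.05932394  0.088     ]
stud [0.62942897 0.10566729 0.066     ]
cap [ 0.53571855 -0.34686686  0.042     ]
plug [0.43571099 0.27132902 0.03      ]
plateL [0.61560405 0.154915   0.008     ]
capS [ 0.54381408 -0.34829776  0.042     ]
valveS [ 0.65776406 -0.06118233  0.088     ]
studS [0.63395176 0.0984731  0.066     ]
```

View pics/crop1.png

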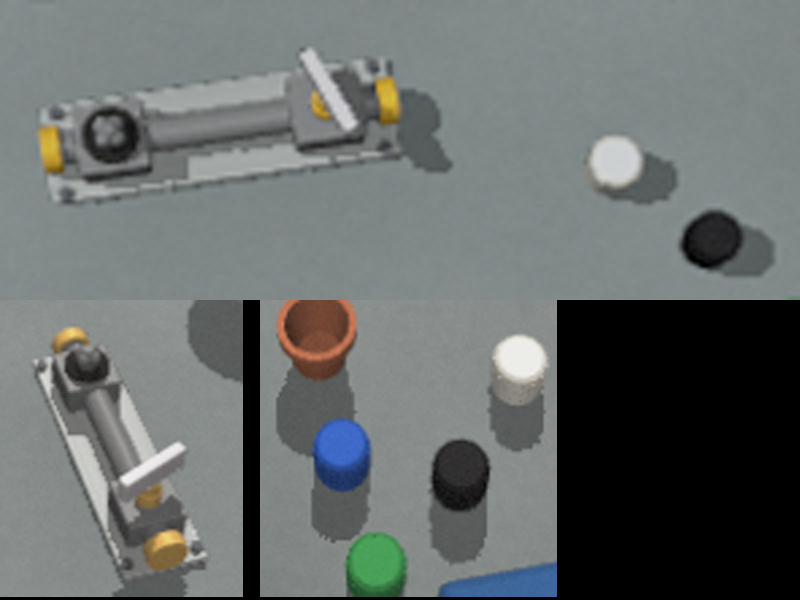

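The crop shows handle ends at about (305,50) and (350,127), the stud tip at (110,132), and the cap top at about (712,237). Next I work out the manifold frame and valve angle.

```bash
python3 - <<'E'
from h import *
c=load('top0');d=load('side0')
P=lambda x,y,z: pix2w(c,225+x/4,150+y/4,z)
e1,e2=P(305,50,.088),P(350,127,.088); print(e1,e2,np.linalg.norm(e1-e2),(e1+e2)/2)
s=P(110,132,.066); print('stud',s)
Q=lambda x,y,z: pix2w(d,280+x/2.7,170+(y-300)/2.7,z)
f1,f2=Q(122,484,.088),Q(184,448,.088); print(f1,f2,np.linalg.norm(f1-f2),(f1+f2)/2); s2=Q(86,352,.066);print('stud',s2)
v=((e1+e2)+(f1+f2))/4; st=(s+s2)/2
print('dist',np.linalg.norm((st-v)[:2]),'v',v,'st',st)
y=(st-v)[:2]; ya=np.arctan2(y[1],y[0]); print('yaw manifold deg',np.degrees(ya)-90)
for a,b in((e1,e2),(f1,f2)): q=(a-b)[:2]; print('handle',np.degrees(np.arctan2(q[1],q[0]))%180)
print('cap',P(712,237,.042),pix2w(d,240+(460-260)/2.7,310+(468-300)/2.7,.042))
for nm,p in(('seedpot',(368,238)),('tag',(289,255))): print(nm,pix2w(c,*p,.03))
r=Ro.from_rotvec(bot.read_state()['tcp_rot']).as_matrix(); print(r)
w=bot.get_calibration('wrist'); R=np.array(w['R']); print('wristcam',-R.T@w['t'],R,w['fov_y'])
E
```

```text
[ 0.68308284 -0.04007094  0.088     ] [ 0.62224862 -0.07165306  0.088     ] 0.06854365347256354 [ 0.65266573 -0.055862    0.088     ]
stud [0.62957618 0.110255   0.066     ]
[ 0.62522712 -0.08005361  0.088     ] [ 0.68750403 -0.05024223  0.088     ] 0.06904441825771356 [ 0.65636557 -0.06514792  0.088     ]
stud [0.63414703 0.10122406 0.066     ]
dist 0.1677809176633542 v [ 0.65451565 -0.06050496  0.088     ] st [0.63186161 0.10573953 0.066     ]
yaw manifold deg 7.759867722158077
handle 27.43610697728766
handle 25.58000749203927
cap [ 0.53804292 -0.34703989  0.042     ] [ 0.54183101 -0.35822141  0.042     ]
seedpot [ 0.45430457 -0.23742037  0.03      ]
tag [0.40944588 0.00549574 0.03      ]
[[-9.50562369e-01  3.10532939e-01 -6.90658463e-04]
 [ 3.10533704e-01  9.50560299e-01 -1.98409734e-03]
 [ 4.03849381e-05 -2.10048100e-03 -9.99997793e-01]]
wristcam [0.1453056  0.6619055  0.37340107] [[ 3.11408646e-01  9.50275757e-01 -8.00800244e-04]
 [ 9.15418488e-01 -2.99759437e-01  2.68613612e-01]
 [ 2.55016956e-01 -8.43816686e-02 -9.63247676e-01]] 59.449276989955166
```

```bash
cat >> h.py <<'E'
def plan(xyz,yaw_deg,step=0.048):
    """rows from the present pose to xyz with tool y at yaw_deg; rounded, in tool axes"""
    s=bot.read_state(); M=Ro.from_rotvec(s['tcp_rot']).as_matrix(); p=s['tool_pos']
    y0=np.degrees(np.arctan2(M[1,1],M[0,1])); dy=(yaw_deg-y0+180)%360-180
    D=np.array(xyz)-p; n=max(1,int(np.ceil(max(np.linalg.norm(D)/step,abs(dy)/4.95))))
    print('from',p.round(4),round(y0,2),'turn',round(dy,2),'n',n); yaw=y0; out=[]
    for i in range(n):
        a=np.radians(yaw); Y=np.array([np.cos(a),np.sin(a),0]); Z=np.array([0,0,-1.]); X=np.cross(Y,Z)
        d=D/n; out.append('{"translation":[%.4f,%.4f,%.4f],"spin":%.3f}'%(d@X,d@Y,d@Z,-dy/n/5)); yaw+=dy/n
    for i in range(0,n,5): print('['+','.join(out[i:i+5])+']')
E
python3 -c "
from h import *
plan([.655,-.06,.23],-63.5)"
```

```text
from [0.2094 0.641  0.23  ] 71.91 turn -135.41 n 28
[{"translation":[-0.0229,-0.0189,0.0000],"spin":0.967},{"translation":[-0.0244,-0.0169,0.0000],"spin":0.967},{"translation":[-0.0257,-0.0147,0.0000],"spin":0.967},{"translation":[-0.0269,-0.0125,0.0000],"spin":0.967},{"translation":[-0.0279,-0.0102,0.0000],"spin":0.967}]
[{"translation":[-0.0286,-0.0078,0.0000],"spin":0.967},{"translation":[-0.0292,-0.0054,0.0000],"spin":0.967},{"translation":[-0.0295,-0.0029,0.0000],"spin":0.967},{"translation":[-0.0297,-0.0004,0.0000],"spin":0.967},{"translation":[-0.0296,0.0021,0.0000],"spin":0.967}]
[{"translation":[-0.0293,0.0046,0.0000],"spin":0.967},{"translation":[-0.0288,0.0070,0.0000],"spin":0.967},{"translation":[-0.0281,0.0094,0.0000],"spin":0.967},{"translation":[-0.0272,0.0118,0.0000],"spin":0.967},{"translation":[-0.0261,0.0140,0.0000],"spin":0.967}]
[{"translation":[-0.0249,0.0162,0.0000],"spin":0.967},{"translation":[-0.0234,0.0182,0.0000],"spin":0.967},{"translation":[-0.0218,0.0201,0.0000],"spin":0.967},{"translation":[-0.0200,0.0219,0.0000],"spin":0.967},{"translation":[-0.0181,0.0235,0.0000],"spin":0.967}]
[{"translation":[-0.0160,0.0250,0.0000],"spin":0.967},{"translation":[-0.0139,0.0262,0.0000],"spin":0.967},{"translation":[-0.0116,0.0273,0.0000],"spin":0.967},{"translation":[-0.0093,0.0282,0.0000],"spin":0.967},{"translation":[-0.0069,0.0289,0.0000],"spin":0.967}]
[{"translation":[-0.0044,0.0293,0.0000],"spin":0.967},{"translation":[-0.0019,0.0296,0.0000],"spin":0.967},{"translation":[0.0006,0.0297,0.0000],"spin":0.967}]
```

Emit:
play_rows:
  series:
    - {"translation": [-0.023,-0.019,0],"spin": 0.967}
    - {"translation": [-0.0244,-0.017,0],"spin": 0.967}
    - {"translation": [-0.0257,-0.0147,0],"spin": 0.967}
    - {"translation": [-0.027,-0.0125,0],"spin": 0.967}
    - {"translation": [-0.028,-0.01,0],"spin": 0.967}
  jaw: 1

```text
time: 0.6
tool_pos: [0.2898, 0.5149, 0.2306]
tcp_rot: [-1.137, -2.928, 0.002]
wrist_force: [-0.2, -0.3, -0.3]
width: 0.997
```

Emit:
play_rows:
  series:
    - {"translation": [-0.0286,-0.008,0],"spin": 0.967}
    - {"translation": [-0.029,-0.0054,0],"spin": 0.967}
    - {"translation": [-0.0295,-0.003,0],"spin": 0.967}
    - {"translation": [-0.0297,0,0],"spin": 0.967}
    - {"translation": [-0.0296,0.002,0],"spin": 0.967}

```text
time: 1.1
tool_pos: [0.3692, 0.3898, 0.2308]
tcp_rot: [-1.726, -2.625, 0.001]
wrist_force: [1.4, -0.1, -0.7]
width: 0.999
```

Emit:
play_rows:
  series:
    - {"translation": [-0.0293,0.0046,0],"spin": 0.967}
    - {"translation": [-0.0288,0.007,0],"spin": 0.967}
    - {"translation": [-0.028,0.0094,0],"spin": 0.967}
    - {"translation": [-0.027,0.012,0],"spin": 0.967}
    - {"translation": [-0.026,0.014,0],"spin": 0.967}

```text
time: 1.6
tool_pos: [0.4488, 0.2652, 0.2308]
tcp_rot: [-2.237, -2.205, 0.001]
wrist_force: [0.2, -0.6, 0.9]
width: 0.999
```

Emit:
play_rows:
  series:
    - {"translation": [-0.025,0.016,0],"spin": 0.967}
    - {"translation": [-0.0234,0.018,0],"spin": 0.967}
    - {"translation": [-0.022,0.02,0],"spin": 0.967}
    - {"translation": [-0.02,0.022,0],"spin": 0.967}
    - {"translation": [-0.018,0.0235,0],"spin": 0.967}

```text
time: 2.1
tool_pos: [0.5279, 0.1399, 0.2308]
tcp_rot: [-2.649, -1.688, 0.001]
wrist_force: [0.1, -0.1, -0.1]
width: 1.003
```

Emit:
play_rows:
  series:
    - {"translation": [-0.016,0.025,0],"spin": 0.967}
    - {"translation": [-0.014,0.026,0],"spin": 0.967}
    - {"translation": [-0.0116,0.0273,0],"spin": 0.967}
    - {"translation": [-0.009,0.028,0],"spin": 0.967}
    - {"translation": [-0.007,0.029,0],"spin": 0.967}

```text
time: 2.6
tool_pos: [0.6074, 0.0151, 0.2307]
tcp_rot: [-2.944, -1.096, 0.001]
wrist_force: [0.4, 0.3, -0.7]
width: 1.002
```

Emit:
play_rows:
  series:
    - {"translation": [-0.0044,0.029,0],"spin": 0.967}
    - {"translation": [-0.002,0.0296,0],"spin": 0.967}
    - {"translation": [0,0.0297,0],"spin": 0.967}
    - {"translation": [0,0,0],"spin": 0}
    - {"translation": [0,0,0],"spin": 0}

```text
time: 3.1
tool_pos: [0.6539, -0.0594, 0.2304]
tcp_rot: [-3.057, -0.72, 0.003]
wrist_force: [-1.2, 0.5, -0.2]
width: 0.997
```

```bash
python3 -c "
from h import *
s=bot.read_state();print(s['time'],s['tool_pos'],s['q'])
snap('wrist','w1')"; python3 -c "
import cv2;a=cv2.imread('pics/w1.png');cv2.imwrite('pics/w1b.png',cv2.resize(a,(800,600),interpolation=2))"
```

```text
3.1 [ 0.65389495 -0.05942269  0.23035219] [-1.28774717e-01  2.31260149e-01  1.64593883e+00  4.27888855e-04
  1.26625665e+00  9.79405789e-01]
```

View pics/w1b.png

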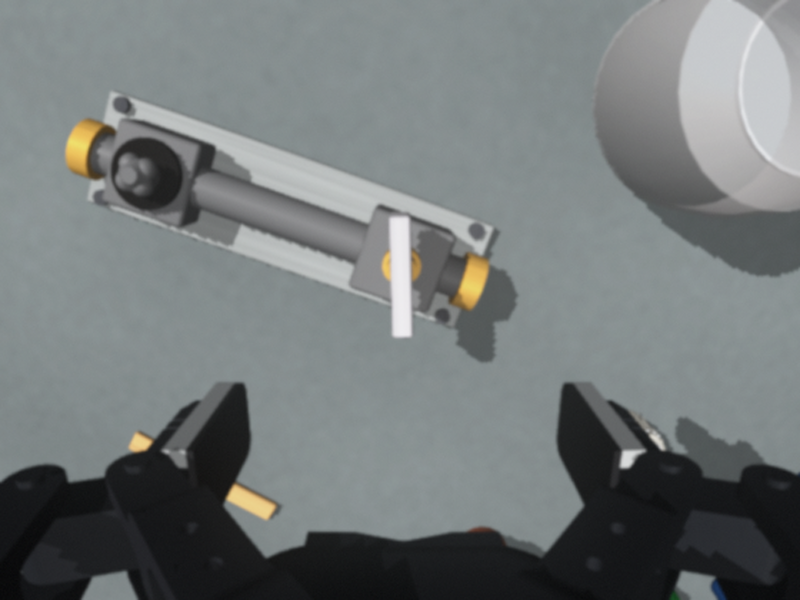

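Wrist view (800x600): handle from (400,216) to (402,337), centred between the fingers; stud tip near (127,172), washer centre about (147,174); plate corners (110,92), (497,230), (455,326), (88,200).

```bash
python3 - <<'E'
from h import *
c=load('w1'); P=lambda x,y,z: pix2w(c,x*.7,y*.7,z)
a,b=P(400,216,.088),P(402,337,.088); q=(a-b)[:2]
print('handle',a,b,(a+b)/2,np.linalg.norm(q),np.degrees(np.arctan2(q[1],q[0])))
s=P(127,172,.066); w=P(147,174,.046); print('stud',s,w)
C=[P(*p,.008) for p in((110,92),(497,230),(455,326),(88,200))]
print([x.round(4) for x in C],np.mean(C,0))
for i,j in((0,1),(3,2)): q=(C[i]-C[j])[:2]; print(np.linalg.norm(q),np.degrees(np.arctan2(q[1],q[0]))-90)
v=((a+b)/2)[:2]
for t in(s,w): q=t[:2]-v; print('yaw',np.linalg.norm(q),np.degrees(np.arctan2(q[1],q[0]))-90)
E
```

```text
handle [ 0.68584528 -0.0417894   0.088     ] [ 0.62429782 -0.07357275  0.088     ] [ 0.65507155 -0.05768108  0.088     ] 0.06926955292744943 27.31200200283777
stud [0.6364393  0.11289482 0.066     ] [0.63571374 0.10984274 0.046     ]
[array([0.667 , 0.1695, 0.008 ]), array([ 0.6992, -0.1101,  0.008 ]), array([ 0.6237, -0.1168,  0.008 ]), array([0.5906, 0.1599, 0.008 ])] [0.64511592 0.02562092 0.008     ]
0.2815366855123822 6.568552457338868
0.2787469655648786 6.832073976366573
yaw 0.1715904901200586 6.2337850787662745
yaw 0.16863853236852944 6.591440286404776
```

```bash
python3 -c "
from h import *
plan([.655,-.0583,.065],-62.7,.036)"
```

```text
from [ 0.6537 -0.0587  0.2305] -63.45 turn 0.75 n 5
[{"translation":[0.0003,0.0000,0.0331],"spin":-0.030},{"translation":[0.0003,0.0000,0.0331],"spin":-0.030},{"translation":[0.0003,0.0000,0.0331],"spin":-0.030},{"translation":[0.0003,0.0000,0.0331],"spin":-0.030},{"translation":[0.0003,0.0000,0.0331],"spin":-0.030}]
```

Emit:
play_rows:
  series:
    - {"translation": [0.0003,0,0.033],"spin": -0.03}
    - {"translation": [0.0003,0,0.033],"spin": -0.03}
    - {"translation": [0.0003,0,0.033],"spin": -0.03}
    - {"translation": [0.0003,0,0.033],"spin": -0.03}
    - {"translation": [0.0003,0,0.033],"spin": -0.03}

```text
time: 3.65
tool_pos: [0.6549, -0.0568, 0.0653]
tcp_rot: [-3.052, -0.744, -0.0]
wrist_force: [0.8, 0.7, -0.6]
width: 1.001
```

Emit:
play_rows:
  series:
    - {"translation": [0,0,0],"spin": 0}
    - {"translation": [0,0,0],"spin": 0}
    - {"translation": [0,0,0],"spin": 0}
    - {"translation": [0,0,0],"spin": 0}
    - {"translation": [0,0,0],"spin": 0}
  jaw: -1
  force: 50

```text
time: 4.15
tool_pos: [0.6566, -0.0573, 0.0688]
tcp_rot: [-3.052, -0.739, -0.004]
wrist_force: [-10.0, 23.0, 15.1]
width: 0.145
```

Emit:
play_rows:
  series:
    - {"translation": [0,0,0],"spin": 0}
    - {"translation": [0,0,0],"spin": 0}
    - {"translation": [0,0,0],"spin": 0}
    - {"translation": [0,0,0],"spin": 0}
    - {"translation": [0,0,0],"spin": 0}

```text
time: 4.65
tool_pos: [0.6563, -0.0566, 0.069]
tcp_rot: [-3.051, -0.74, -0.003]
wrist_force: [-3.8, 6.7, 7.4]
width: 0.128
```

Emit:
play_rows:
  series:
    - {"translation": [0,0,0],"spin": -1}
    - {"translation": [0,0,0],"spin": -1}
    - {"translation": [0,0,0],"spin": -1}
    - {"translation": [0,0,0],"spin": -1}
    - {"translation": [0,0,0],"spin": -0.9}

```text
time: 5.15
tool_pos: [0.6558, -0.0559, 0.069]
tcp_rot: [-2.822, -1.374, -0.003]
wrist_force: [-4.4, 7.9, 9.1]
width: 0.124
```

Emit:
play_rows:
  series:
    - {"translation": [0,0,0],"spin": 0}
    - {"translation": [0,0,0],"spin": 0}
    - {"translation": [0,0,0],"spin": 0}

```text
time: 5.45
tool_pos: [0.6558, -0.0559, 0.069]
tcp_rot: [-2.824, -1.37, -0.003]
wrist_force: [-5.0, 7.5, 9.1]
width: 0.13
```

```bash
python3 -c "
from h import *
plan([.655,-.0583,.065],-38.4,.04)"
```

```text
from [ 0.6558 -0.0559  0.069 ] -38.24 turn -0.16 n 1
[{"translation":[-0.0024,0.0009,0.0040],"spin":0.033}]
```

Emit:
play_rows:
  series:
    - {"translation": [0,0,0],"spin": 0}
    - {"translation": [0,0,0],"spin": 0}
    - {"translation": [0,0,0],"spin": 0}
    - {"translation": [0,0,0],"spin": 0}
    - {"translation": [0,0,0],"spin": 0}
  jaw: 1

```text
time: 5.95
tool_pos: [0.6557, -0.0587, 0.0662]
tcp_rot: [2.827, 1.371, -0.0]
wrist_force: [-0.1, -0.5, -0.2]
width: 0.959
```

Emit:
play_rows:
  series:
    - {"translation": [0,0,-0.02],"spin": 0}
    - {"translation": [0,0,-0.045],"spin": 0}
    - {"translation": [0,0,-0.045],"spin": 0}
    - {"translation": [0,0,-0.045],"spin": 0}
    - {"translation": [0,0,0],"spin": 0}

```text
time: 6.45
tool_pos: [0.6606, -0.0592, 0.2308]
tcp_rot: [2.819, 1.368, 0.02]
wrist_force: [0.8, -0.5, 1.2]
width: 1.004
```

```bash
python3 -c "
from h import *
snap('wrist','w2')
plan([.54,-.352,.225],-33,.048)
a=cv2.imread('pics/w2.png');cv2.imwrite('pics/w2b.png',cv2.resize(a[:300],(800,428),interpolation=2))"
```

```text
from [ 0.6588 -0.059   0.2269] -38.24 turn 5.24 n 7
[{"translation":[-0.0434,0.0126,0.0003],"spin":-0.150},{"translation":[-0.0435,0.0120,0.0003],"spin":-0.150},{"translation":[-0.0437,0.0114,0.0003],"spin":-0.150},{"translation":[-0.0438,0.0109,0.0003],"spin":-0.150},{"translation":[-0.0440,0.0103,0.0003],"spin":-0.150}]
[{"translation":[-0.0441,0.0097,0.0003],"spin":-0.150},{"translation":[-0.0442,0.0091,0.0003],"spin":-0.150}]
```

View pics/w2b.png

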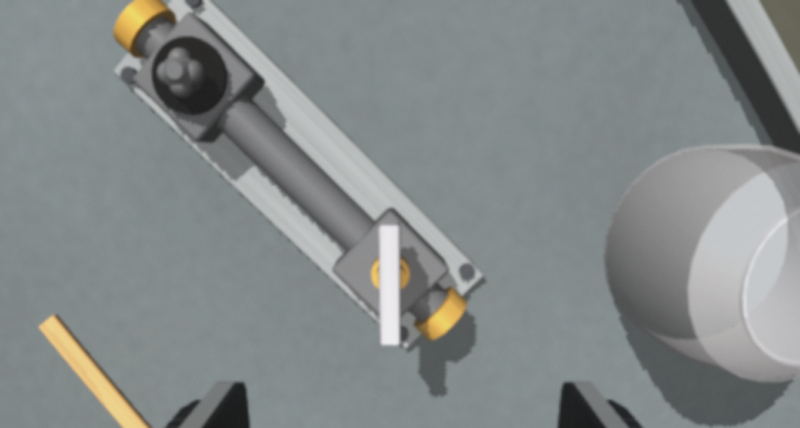

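Handle is vertical in this view and the pipe runs at 45° to it, so the valve is half open. Stud tip at about (177,73), washer centre at (190,75).

```bash
python3 - <<'E'
from h import *
c=load('w2'); P=lambda x,y,z: pix2w(c,x*.7,y*.7,z)
a,b=P(389,226,.088),P(389,345,.088); print('handle',(a+b)/2,np.degrees(np.arctan2(*(a-b)[1::-1])))
print('stud',P(177,73,.066),P(190,75,.046))
plan([.54,-.352,.225],-75,.048)
E
```

```text
handle [ 0.65477487 -0.05754489  0.088     ] 51.3177712165883
stud [0.63538885 0.1090249  0.066     ] [0.63646008 0.11048417 0.046     ]
from [ 0.6588 -0.059   0.2269] -38.24 turn -36.76 n 8
[{"translation":[-0.0380,0.0110,0.0002],"spin":0.919},{"translation":[-0.0370,0.0140,0.0002],"spin":0.919},{"translation":[-0.0357,0.0169,0.0002],"spin":0.919},{"translation":[-0.0342,0.0197,0.0002],"spin":0.919},{"translation":[-0.0326,0.0224,0.0002],"spin":0.919}]
[{"translation":[-0.0307,0.0250,0.0002],"spin":0.919},{"translation":[-0.0286,0.0273,0.0002],"spin":0.919},{"translation":[-0.0263,0.0295,0.0002],"spin":0.919}]
```

Emit:
play_rows:
  series:
    - {"translation": [-0.038,0.011,0],"spin": 0.92}
    - {"translation": [-0.037,0.014,0],"spin": 0.92}
    - {"translation": [-0.0357,0.017,0],"spin": 0.92}
    - {"translation": [-0.034,0.02,0],"spin": 0.92}
    - {"translation": [-0.0326,0.0224,0],"spin": 0.92}

```text
time: 7.0
tool_pos: [0.58, -0.2427, 0.2192]
tcp_rot: [-3.043, -0.775, 0.004]
wrist_force: [0.4, -0.3, -0.1]
width: 0.996
```

Emit:
play_rows:
  series:
    - {"translation": [-0.031,0.025,0],"spin": 0.92}
    - {"translation": [-0.0286,0.027,0],"spin": 0.92}
    - {"translation": [-0.026,0.0295,0],"spin": 0.92}
    - {"translation": [0,0,0],"spin": 0}
    - {"translation": [0,0,0],"spin": 0}

```text
time: 7.5
tool_pos: [0.5356, -0.3518, 0.2193]
tcp_rot: [-3.113, -0.406, 0.003]
wrist_force: [1.0, 1.0, 0.3]
width: 0.999
```

```bash
python3 -c "
from h import *
im,c=snap('wrist','w3')
cv2.imwrite('pics/w3b.png',cv2.resize(im,(800,600),interpolation=2))
print(bot.read_state()['tool_pos'])"
```

```text
[ 0.53621627 -0.35090838  0.2196188 ]
```

View pics/w3b.png

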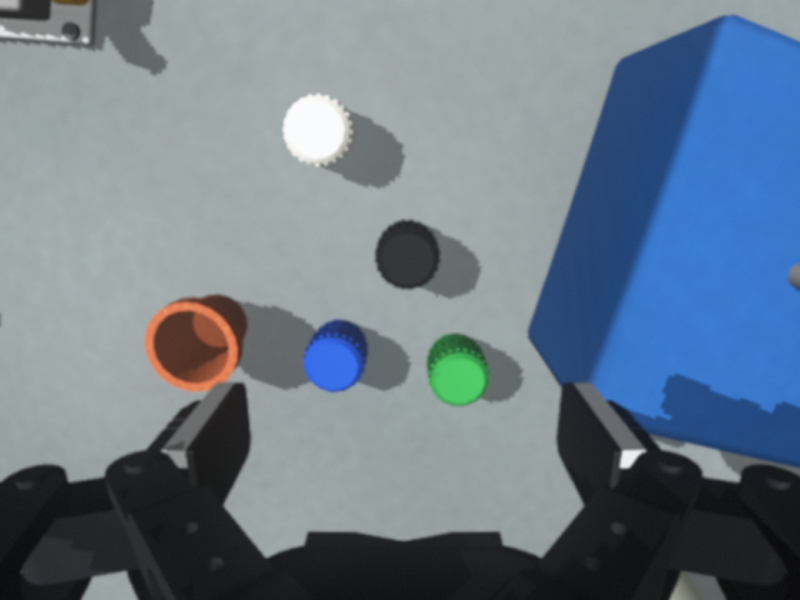

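Wrist view: black cap top centre about (408,254), with room either side for the fingers along the jaw axis.

```bash
python3 - <<'E'
from h import *
c=load('w3'); P=lambda x,y,z: pix2w(c,x*.7,y*.7,z)
for z in(.042,.021): print(P(408,254,z))
print('diam',np.linalg.norm(P(376,254,.042)-P(440,254,.042)))
p=P(408,254,.038)
plan([p[0],p[1],.07],-75,.045)
plan([p[0],p[1],.011],-75,.045)
E
```

```text
[ 0.54516205 -0.3520788   0.042     ]
[ 0.54143409 -0.35319253  0.021     ]
diam 0.03959071466566359
from [ 0.5362 -0.3509  0.2196] -75.05 turn 0.05 n 4
[{"translation":[0.0019,0.0009,0.0374],"spin":-0.002},{"translation":[0.0019,0.0009,0.0374],"spin":-0.002},{"translation":[0.0019,0.0009,0.0374],"spin":-0.002},{"translation":[0.0019,0.0009,0.0374],"spin":-0.002}]
from [ 0.5362 -0.3509  0.2196] -75.05 turn 0.05 n 5
[{"translation":[0.0015,0.0007,0.0417],"spin":-0.002},{"translation":[0.0015,0.0007,0.0417],"spin":-0.002},{"translation":[0.0015,0.0007,0.0417],"spin":-0.002},{"translation":[0.0015,0.0007,0.0417],"spin":-0.002},{"translation":[0.0015,0.0007,0.0417],"spin":-0.002}]
```

Emit:
play_rows:
  series:
    - {"translation": [0.002,0.001,0.038],"spin": 0}
    - {"translation": [0.002,0.001,0.038],"spin": 0}
    - {"translation": [0.002,0.001,0.038],"spin": 0}
    - {"translation": [0.002,0,0.038],"spin": 0}
    - {"translation": [0,0,0.036],"spin": 0}

```text
time: 8.05
tool_pos: [0.5459, -0.35, 0.0311]
tcp_rot: [-3.113, -0.413, 0.001]
wrist_force: [-0.1, -0.5, -0.2]
width: 1.004
```

Emit:
play_rows:
  series:
    - {"translation": [0,0,0.02],"spin": 0}
    - {"translation": [0,0,0],"spin": 0}
    - {"translation": [0,0,0],"spin": 0}

```text
time: 8.35
tool_pos: [0.5457, -0.3509, 0.0129]
tcp_rot: [-3.113, -0.412, 0.001]
wrist_force: [0.2, -1.5, 0.6]
width: 1.0
```

Emit:
play_rows:
  series:
    - {"translation": [0,0,0],"spin": 0}
    - {"translation": [0,0,0],"spin": 0}
    - {"translation": [0,0,0],"spin": 0}
    - {"translation": [0,0,0],"spin": 0}
    - {"translation": [0,0,0],"spin": 0}
  jaw: -1
  force: 60

```text
time: 8.85
tool_pos: [0.5467, -0.353, 0.0153]
tcp_rot: [3.113, 0.409, 0.004]
wrist_force: [-0.8, 1.0, 5.3]
width: 0.456
```

Emit:
play_rows:
  series:
    - {"translation": [0,0,0],"spin": 0}
    - {"translation": [0,0,0],"spin": 0}
    - {"translation": [0,0,0],"spin": 0}
    - {"translation": [0,0,0],"spin": 0}

```text
time: 9.25
tool_pos: [0.5467, -0.353, 0.0154]
tcp_rot: [3.113, 0.409, 0.004]
wrist_force: [-0.8, 1.3, 5.2]
width: 0.463
```

Emit:
play_rows:
  series:
    - {"translation": [0,0,-0.02],"spin": 0}
    - {"translation": [0,0,-0.045],"spin": 0}
    - {"translation": [0,0,-0.045],"spin": 0}
    - {"translation": [0,0,-0.045],"spin": 0}
    - {"translation": [0,0,0],"spin": 0}

```text
time: 9.75
tool_pos: [0.5499, -0.3555, 0.1779]
tcp_rot: [3.104, 0.408, 0.018]
wrist_force: [0.9, -0.2, -0.1]
width: 0.455
```

```bash
python3 -c "
from h import *
print(bot.read_state()['width'])
plan([.636,.110,.165],-75,.044)"
```

```text
0.4554083286304551
from [ 0.5499 -0.3555  0.1779] -75.04 turn 0.04 n 11
[{"translation":[0.0185,-0.0389,0.0012],"spin":-0.001},{"translation":[0.0185,-0.0389,0.0012],"spin":-0.001},{"translation":[0.0185,-0.0389,0.0012],"spin":-0.001},{"translation":[0.0185,-0.0389,0.0012],"spin":-0.001},{"translation":[0.0185,-0.0389,0.0012],"spin":-0.001}]
[{"translation":[0.0185,-0.0389,0.0012],"spin":-0.001},{"translation":[0.0185,-0.0389,0.0012],"spin":-0.001},{"translation":[0.0185,-0.0389,0.0012],"spin":-0.001},{"translation":[0.0185,-0.0388,0.0012],"spin":-0.001},{"translation":[0.0185,-0.0388,0.0012],"spin":-0.001}]
[{"translation":[0.0185,-0.0388,0.0012],"spin":-0.001}]
```

Emit:
play_rows:
  series:
    - {"translation": [0.0185,-0.039,0],"spin": 0}
    - {"translation": [0.0185,-0.039,0],"spin": 0}
    - {"translation": [0.0185,-0.039,0],"spin": 0}
    - {"translation": [0.0185,-0.039,0],"spin": 0}
    - {"translation": [0.0185,-0.039,0],"spin": 0}

```text
time: 10.25
tool_pos: [0.5842, -0.1384, 0.168]
tcp_rot: [-3.115, -0.409, 0.0]
wrist_force: [0.3, 0.5, -0.4]
width: 0.454
```

Emit:
play_rows:
  series:
    - {"translation": [0.0185,-0.039,0],"spin": 0}
    - {"translation": [0.0185,-0.039,0],"spin": 0}
    - {"translation": [0.0185,-0.039,0],"spin": 0}
    - {"translation": [0.0185,-0.039,0],"spin": 0}
    - {"translation": [0.0185,-0.039,0],"spin": 0}

```text
time: 10.75
tool_pos: [0.6232, 0.074, 0.168]
tcp_rot: [3.115, 0.409, -0.0]
wrist_force: [1.3, 0.1, -0.5]
width: 0.457
```

Emit:
play_rows:
  series:
    - {"translation": [0.0185,-0.039,0],"spin": 0}
    - {"translation": [0,0,0.03],"spin": 0}
    - {"translation": [0,0,0.02],"spin": 0}
    - {"translation": [0,0,0],"spin": 0}
    - {"translation": [0,0,0],"spin": 0}

```text
time: 11.25
tool_pos: [0.6306, 0.1146, 0.1178]
tcp_rot: [3.115, 0.409, -0.002]
wrist_force: [0.6, 0.2, -0.0]
width: 0.454
```

```bash
python3 -c "
from h import *
im,c=snap('wrist','w4'); b,d=snap('side','s4')
print(bot.read_state())
o=np.zeros((600,800,3),np.uint8)
o[:,:]=cv2.resize(im,(800,600),interpolation=2)
cv2.imwrite('pics/w4b.png',o)
x,y=w2pix(d,[.636,.11,.08]).astype(int); print(x,y)
cv2.imwrite('pics/s4b.png',cv2.resize(b[y-60:y+60,x-80:x+80],(800,600),interpolation=2))
"
```

```text
{'time': 11.35, 'q': array([1.40464289e-01, 2.89775815e-01, 1.78578450e+00, 9.62859222e-06,
       1.06380736e+00, 1.45053408e+00]), 'joint_vel': array([-0.00110703, -0.00946201, -0.0089143 ,  0.00164962, -0.00105381,
       -0.00195121]), 'joint_torque': array([ 2.00741971e-01, -4.90362203e+01, -3.30135727e+01,  1.20385224e-02,
        4.60394227e-02, -1.02265603e-04]), 'tool_pos': array([0.63217325, 0.11453705, 0.11971431]), 'tcp_rot': array([-3.1149038 , -0.40837772, -0.00349464]), 'wrist_force': array([-0.62198376,  0.29520086, -0.72049973]), 'torque': array([ 0.02044176, -0.0769739 , -0.01249894]), 'width': 0.4582663174206693}
312 182
```

View pics/w4b.png

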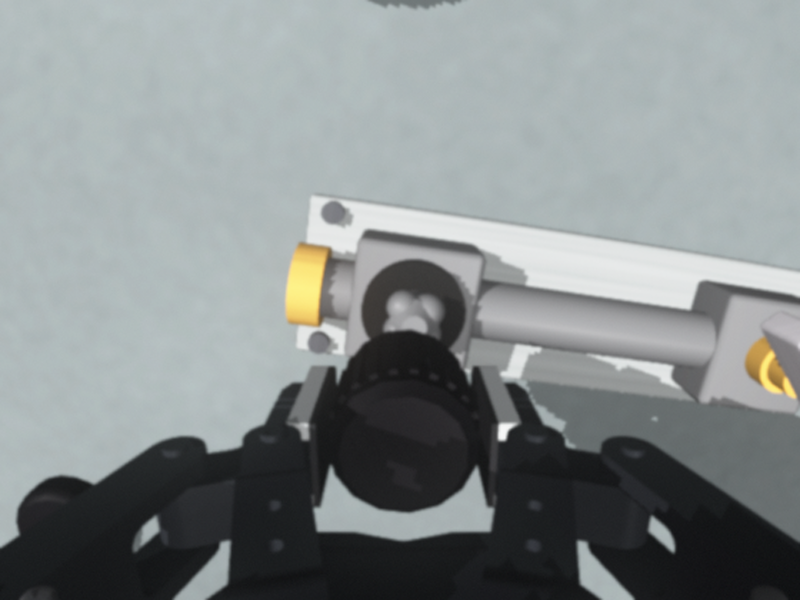

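View pics/s4b.png

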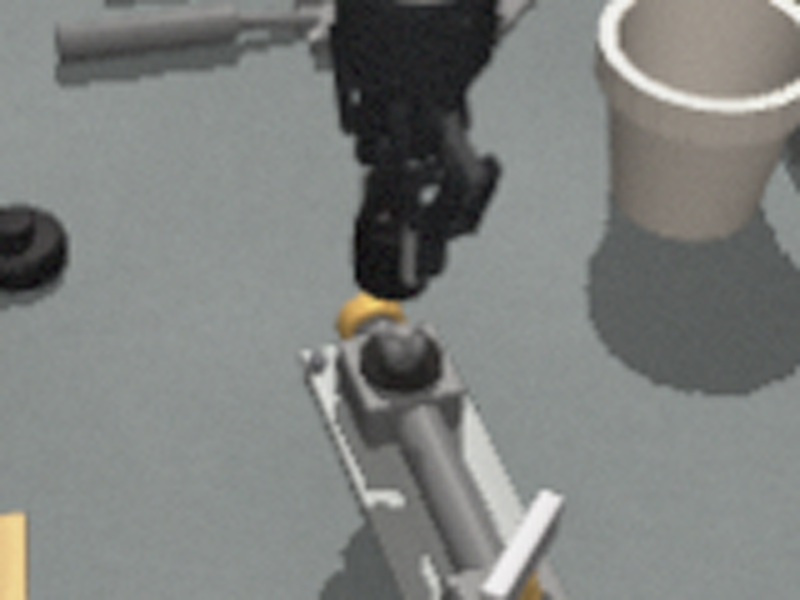

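Wrist view: washer circle spans x 361–466 with its top at y 259, stud tip about (413,322); cap top face spans x 330–477 with its lower edge at y 511, mouth arc top about (405,331). I'll fit both circles with the projection model.

```bash
python3 - <<'E'
from h import *
from scipy.optimize import least_squares
c=load('w4'); s=bot.read_state(); M=Ro.from_rotvec(s['tcp_rot']).as_matrix()
th=np.linspace(0,2*np.pi,241)
def ext(xy,r,z):
    p=np.array([w2pix(c,[xy[0]+r*np.cos(t),xy[1]+r*np.sin(t),z]) for t in th])/.7
    return p[:,0].min(),p[:,0].max(),p[:,1].min(),p[:,1].max()
def fit(f,x0): r=least_squares(f,x0); return r.x,r.fun.round(1)
w=fit(lambda p:(lambda e:[e[0]-361,e[1]-466,e[2]-259])(ext(p,.0225,.046)),[.636,.11]); print('washer',w)
z0=s['tool_pos'][2]-.0154
k=fit(lambda p:(lambda e,m:[e[0]-330,e[1]-477,e[3]-511,m[2]-331])(ext(p,.0205,p[2]+.042),ext(p,.0205,p[2])),[.632,.1145,z0]); print('cap',k,'z0',z0)
k2=fit(lambda p:(lambda e,m:[e[0]-330,e[1]-477,e[3]-511,m[2]-331])(ext(p,.0205,z0+.042),ext(p,.0205,z0)),[.632,.1145]); print('cap z fixed',k2)
print('tip from washer fit px',w2pix(c,[*w[0],.066])/.7)
for q in(k,k2):
  d=np.array([*(w[0]-q[0][:2]),0]); print('tcp',s['tool_pos'],'cap-tcp tool',(M.T@(np.array([*q[0][:2],0])-s['tool_pos']))[:2],'move tool',M.T@d)
E
```

```text
washer (array([0.63574556, 0.11108222]), array([-0.2,  0.2,  0. ]))
cap (array([0.62066361, 0.11145693, 0.09028698]), array([-0.1,  0.1, -0.1,  0.1])) z0 0.10431431494025505
cap z fixed (array([0.62815075, 0.11344926]), array([-8.9,  8.9,  9.7, -8.8]))
tip from washer fit px [414.43531257 325.56195131]
tcp [0.63217325 0.11453705 0.11971431] cap-tcp tool [-1.21791760e-02 -2.18646857e-05] move tool [1.44756101e-02 4.24984076e-03 3.30888605e-05]
tcp [0.63217325 0.11453705 0.11971431] cap-tcp tool [-4.43151051e-03 -1.68407626e-05] move tool [6.72794462e-03 4.24481683e-03 1.59658195e-05]
```

```bash
python3 - <<'E'
from h import *
c=load('w4');d=load('s4'); s=bot.read_state(); M=Ro.from_rotvec(s['tcp_rot']).as_matrix()
for z in(0,-.006,-.012,-.019):
  for y in(-.0205,.0205):
    print('pad',z,y,[ (w2pix(c,s['tool_pos']+M@np.array([x,y,z]))/.7).round(0) for x in(.011,-.011)])
th=np.linspace(0,2*np.pi,121)
for H in([.6207,.1115,.0903],[.628,.1134,.1043],[.632,.1143,.1043]):
  for z in(0,.042):
    p=np.array([w2pix(d,[H[0]+.0205*np.cos(t),H[1]+.0205*np.sin(t),H[2]+z]) for t in th]); p=(p-[232,122])*5
    print(H,z,'side crop x',p[:,0].min().round(),p[:,0].max().round(),'y',p[:,1].min().round(),p[:,1].max().round())
p=np.array([w2pix(d,[.6357+.0225*np.cos(t),.1111+.0225*np.sin(t),.046]) for t in th]); p=(p-[232,122])*5
print('washer side',p.min(0),p.max(0), (w2pix(d,[.6357,.1111,.066])-[232,122])*5)
E
```

```text
pad 0 -0.0205 [array([332., 356.]), array([335., 424.])]
pad 0 0.0205 [array([475., 356.]), array([472., 424.])]
pad -0.006 -0.0205 [array([330., 364.]), array([333., 434.])]
pad -0.006 0.0205 [array([477., 364.]), array([474., 434.])]
pad -0.012 -0.0205 [array([327., 373.]), array([330., 445.])]
pad -0.012 0.0205 [array([480., 373.]), array([477., 445.])]
pad -0.019 -0.0205 [array([323., 384.]), array([327., 459.])]
pad -0.019 0.0205 [array([484., 384.]), array([480., 459.])]
[0.6207, 0.1115, 0.0903] 0 side crop x 332.0 412.0 y 265.0 320.0
[0.6207, 0.1115, 0.0903] 0.042 side crop x 334.0 416.0 y 204.0 259.0
[0.628, 0.1134, 0.1043] 0 side crop x 346.0 426.0 y 241.0 295.0
[0.628, 0.1134, 0.1043] 0.042 side crop x 349.0 431.0 y 179.0 233.0
[0.632, 0.1143, 0.1043] 0 side crop x 353.0 433.0 y 239.0 293.0
[0.632, 0.1143, 0.1043] 0.042 side crop x 356.0 438.0 y 177.0 231.0
washer side [354.14583259 320.39401881] [438.69535949 380.1934225 ] [398.20749972 322.92119943]
```

```bash
python3 - <<'E'
from h import *
a=cv2.imread('pics/w4.png')[215:375,180:390]
a=(255*(a/255.)**.4).astype(np.uint8)
cv2.imwrite('pics/w4c.png',cv2.resize(a,None,fx=3.75,fy=3.75,interpolation=2))
E
```

View pics/w4c.png

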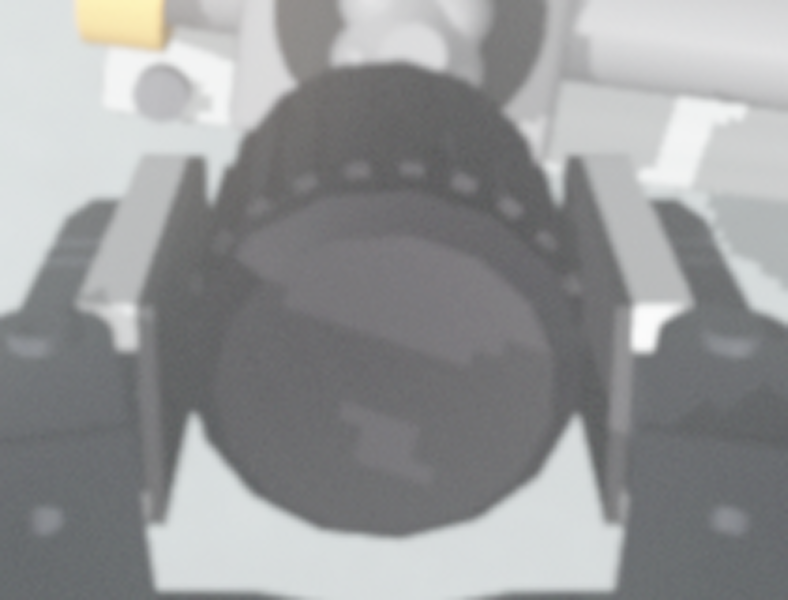

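The enhanced crop shows the cap's top disc is chamfered (x 212–553, y 190–535, centre (382,363)) and the mouth arc top at y 63. My earlier fit had assumed the full radius.

```bash
python3 - <<'E'
from h import *
from scipy.optimize import least_squares
c=load('w4'); s=bot.read_state(); M=Ro.from_rotvec(s['tcp_rot']).as_matrix(); z0=s['tool_pos'][2]-.0154
th=np.linspace(0,2*np.pi,241)
def ext(xy,r,z):
    p=(np.array([w2pix(c,[xy[0]+r*np.cos(t),xy[1]+r*np.sin(t),z]) for t in th])-[180,215])*3.75
    return np.array([p[:,0].min(),p[:,0].max(),p[:,1].min(),p[:,1].max()])
for dz in(-.004,0,.003):
  r=least_squares(lambda p:ext(p,p[2]*.01,z0+dz+.042)-[212,553,190,535],[.632,.114,1.7]); print(dz,r.x,r.fun.round(1),'mouth',ext(r.x[:2],.0205,z0+dz)[2],ext(r.x[:2],.0195,z0+dz)[2])
  g=r.x[:2]; print(' cap-tcp tool',(M.T@np.array([*(g-s['tool_pos'][:2]),0]))[:2],'move tool',(M.T@np.array([.6357-g[0],.1109-g[1],0]))[:2])
print(M[:,2])
E
```

```text
-0.004 [0.62709285 0.11333785 1.77791534] [-11.5  11.4  12.5 -13.7] mouth 37.5609199562188 45.336454287636805
 cap-tcp tool [-0.00521782 -0.00015095] move tool [0.00768782 0.00457419]
0 [0.62944529 0.11395764 1.71798614] [-11.5  11.4  12.5 -13.7] mouth 28.38729582636134 36.39207907843584
 cap-tcp tool [-0.00278512 -0.00014338] move tool [0.00525512 0.00456663]
0.003 [0.63120962 0.11442248 1.67303933] [-11.5  11.4  12.5 -13.7] mouth 21.16876270739496 29.354377604230315
 cap-tcp tool [-0.00096059 -0.00013771] move tool [0.00343059 0.00456096]
[ 2.20188470e-03  3.19837590e-04 -9.99997525e-01]
```

```bash
python3 - <<'E'
from h import *
c=load('w4'); s=bot.read_state(); M=Ro.from_rotvec(s['tcp_rot']).as_matrix(); z0=s['tool_pos'][2]-.0154
th=np.linspace(0,2*np.pi,361)
def cur(xy,r,z): return (np.array([w2pix(c,[xy[0]+r*np.cos(t),xy[1]+r*np.sin(t),z]) for t in th])-[180,215])*3.75
X=M[:2,0]; t0=s['tool_pos'][:2]
for off in(-.006,-.004,-.002,0,.002):
  for dz in(-.006,-.003,0):
    g=t0+X*off; t=cur(g,.0195,z0+dz+.040); m=cur(g,.0195,z0+dz)
    k=np.argsort(abs(t[:,1]-430))[:2]
    print(off,dz,'rib top y',t[:,1].min().round(),'bottom',t[:,1].max().round(),'x@285',t[abs(t[:,1]-285)<6][:,0].round()[[0,-1]],'mouth',m[:,1].min().round())
print('obs: rib top 165 bottom 535 x@285 195,572 mouth 63')
E
```

```text
-0.006 -0.006 rib top y 176.0 bottom 517.0 x@285 [205. 563.] mouth 46.0
-0.006 -0.003 rib top y 189.0 bottom 535.0 x@285 [209. 559.] mouth 54.0
-0.006 0 rib top y 202.0 bottom 554.0 x@285 [216. 552.] mouth 62.0
-0.004 -0.006 rib top y 157.0 bottom 501.0 x@285 [197. 571.] mouth 31.0
-0.004 -0.003 rib top y 169.0 bottom 519.0 x@285 [199. 569.] mouth 38.0
-0.004 0 rib top y 182.0 bottom 538.0 x@285 [202. 565.] mouth 46.0
-0.002 -0.006 rib top y 137.0 bottom 485.0 x@285 [192. 576.] mouth 15.0
-0.002 -0.003 rib top y 149.0 bottom 503.0 x@285 [191. 577.] mouth 23.0
-0.002 0 rib top y 162.0 bottom 521.0 x@285 [192. 576.] mouth 30.0
0 -0.006 rib top y 118.0 bottom 469.0 x@285 [188. 580.] mouth -0.0
0 -0.003 rib top y 129.0 bottom 486.0 x@285 [186. 582.] mouth 7.0
0 0 rib top y 142.0 bottom 505.0 x@285 [185. 583.] mouth 14.0
0.002 -0.006 rib top y 98.0 bottom 452.0 x@285 [187. 581.] mouth -16.0
0.002 -0.003 rib top y 109.0 bottom 470.0 x@285 [183. 585.] mouth -9.0
0.002 0 rib top y 121.0 bottom 488.0 x@285 [180. 588.] mouth -2.0
obs: rib top 165 bottom 535 x@285 195,572 mouth 63
```

Best fit puts the cap about 3.5 mm behind the TCP along tool x, which agrees with the pre-grasp estimate of 2.4 mm. The washer is at (0.6357, 0.1109), and the stud nose captures ±6 mm.

```bash
python3 -c "
from h import *
plan([.6391,.1118,.085],-75,.02)"
```

```text
from [0.6322 0.1145 0.1197] -75.06 turn 0.06 n 2
[{"translation":[0.0030,0.0022,0.0174],"spin":-0.006},{"translation":[0.0030,0.0022,0.0174],"spin":-0.006}]
```

Emit:
play_rows:
  series:
    - {"translation": [0.003,0.0022,0],"spin": 0}
    - {"translation": [0.003,0.0022,0.01],"spin": 0}
    - {"translation": [0,0,0.015],"spin": 0}
    - {"translation": [0,0,0.01],"spin": 0}
    - {"translation": [0,0,0],"spin": 0}
  force: 80

```text
time: 11.85
tool_pos: [0.6356, 0.1117, 0.0798]
tcp_rot: [-3.115, -0.409, 0.009]
wrist_force: [0.6, 0.1, -0.7]
width: 0.446
```

Emit:
play_rows:
  series:
    - {"translation": [0,0,0],"spin": 0}
    - {"translation": [0,0,0],"spin": 0}

```text
time: 12.05
tool_pos: [0.6383, 0.1122, 0.0834]
tcp_rot: [-3.115, -0.41, -0.0]
wrist_force: [-0.1, 0.4, 0.2]
width: 0.447
```

Emit:
play_rows:
  series:
    - {"translation": [0,0,0.003],"spin": 0}
    - {"translation": [0,0,0.003],"spin": 0}
    - {"translation": [0,0,0],"spin": 0}
    - {"translation": [0,0,0],"spin": 0}

```text
time: 12.45
tool_pos: [0.638, 0.1121, 0.0772]
tcp_rot: [-3.115, -0.409, 0.0]
wrist_force: [-0.2, 0.0, -0.5]
width: 0.453
```

```bash
python3 -c "
from h import *
b,d=snap('side','s5'); x,y=312,182
cv2.imwrite('pics/s5b.png',cv2.resize((255*(b[y-40:y+50,x-60:x+60]/255.)**.6).astype(np.uint8),(800,600),interpolation=2))
print(bot.read_state()['tool_pos'],bot.read_state()['wrist_force'],bot.read_state()['torque'])
"
```

```text
[0.63812848 0.11211998 0.07736878] [ 0.32601406 -0.38096727 -0.40748586] [0.05661624 0.02148275 0.0248979 ]
```

View pics/s5b.png

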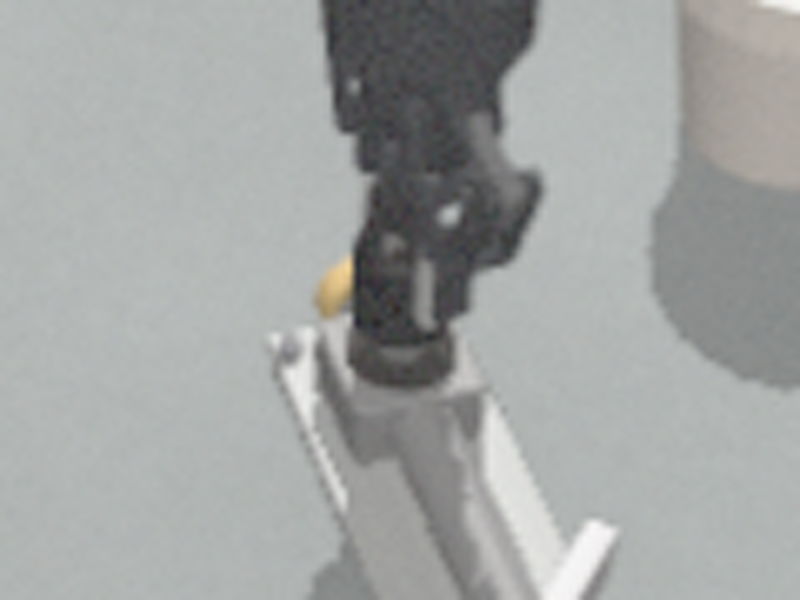

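The side crop shows the cap (x 355–448) centred over the washer (348–457), with the nose already inside the mouth and no force. Pressing on in small steps.

Emit:
play_rows:
  series:
    - {"translation": [0,0,0.002],"spin": 0}
    - {"translation": [0,0,0.002],"spin": 0}
    - {"translation": [0,0,0],"spin": 0}

```text
time: 12.8
tool_pos: [0.639, 0.1124, 0.0739]
tcp_rot: [-3.115, -0.409, -0.003]
wrist_force: [0.8, -0.1, 1.6]
width: 0.455
```

Emit:
play_rows:
  series:
    - {"translation": [0,0,0.002],"spin": 0}
    - {"translation": [0,0,0.002],"spin": 0}
    - {"translation": [0,0,0],"spin": 0}
    - {"translation": [0,0,0],"spin": 0}

```text
time: 13.2
tool_pos: [0.6394, 0.1125, 0.071]
tcp_rot: [-3.115, -0.409, -0.005]
wrist_force: [-0.3, 0.6, 6.6]
width: 0.451
```

Emit:
play_rows:
  series:
    - {"translation": [0,0,0.002],"spin": 0}
    - {"translation": [0,0,0.002],"spin": 0}
    - {"translation": [0,0,0],"spin": 0}
    - {"translation": [0,0,0],"spin": 0}

```text
time: 13.6
tool_pos: [0.6382, 0.1122, 0.064]
tcp_rot: [-3.115, -0.409, -0.0]
wrist_force: [4.4, 1.7, -7.4]
width: 0.453
```

Emit:
play_rows:
  series:
    - {"translation": [0,0,0.002],"spin": 0}
    - {"translation": [0,0,0.002],"spin": 0}
    - {"translation": [0,0,0],"spin": 0}
    - {"translation": [0,0,0],"spin": 0}

```text
time: 14.0
tool_pos: [0.6377, 0.112, 0.0613]
tcp_rot: [3.115, 0.409, -0.002]
wrist_force: [0.2, 0.3, -1.1]
width: 0.452
```

The force dropped and the cap was pulled down, so it has clicked. Now squeezing the washer.

Emit:
play_rows:
  series:
    - {"translation": [0,0,0.002],"spin": 0}
    - {"translation": [0,0,0.002],"spin": 0}
    - {"translation": [0,0,0],"spin": 0}
    - {"translation": [0,0,0],"spin": 0}
    - {"translation": [0,0,0],"spin": 0}

```text
time: 14.5
tool_pos: [0.6378, 0.112, 0.0584]
tcp_rot: [3.115, 0.409, -0.001]
wrist_force: [-2.8, -0.3, 6.3]
width: 0.453
```

Emit:
play_rows:
  series:
    - {"translation": [0,0,0.001],"spin": 0}
    - {"translation": [0,0,0],"spin": 0}
    - {"translation": [0,0,0],"spin": 0}
    - {"translation": [0,0,0],"spin": 0}
    - {"translation": [0,0,0],"spin": 0}

```text
time: 15.0
tool_pos: [0.6379, 0.112, 0.0578]
tcp_rot: [3.115, 0.41, -0.001]
wrist_force: [-3.9, -0.5, 8.1]
width: 0.456
```

```bash
python3 -c "
from h import *
im,c=snap('wrist','w6'); b,d=snap('top','t6'); s=bot.read_state(); print(s['time'],s['tool_pos'],s['wrist_force'],s['torque'],s['tcp_rot'])
o=np.zeros((600,800,3),np.uint8); o[:,:500]=cv2.resize(im[120:420,200:450],(500,600),interpolation=2)
o[:225,500:]=cv2.resize(b[140:215,230:330],(300,225),interpolation=2); o[300:450,500:]=cv2.resize(im[150:300,260:560],(300,150)); cv2.imwrite('pics/w6b.png',(255*(o/255.)**.6).astype(np.uint8))"
```

```text
15.1 [0.63787544 0.11202018 0.05779081] [-4.15550413 -0.6501535   9.26306587] [-0.08556707  0.60311572  0.02141818] [ 3.11464186e+00  4.09502454e-01 -7.92196208e-04]
```

View pics/w6b.png

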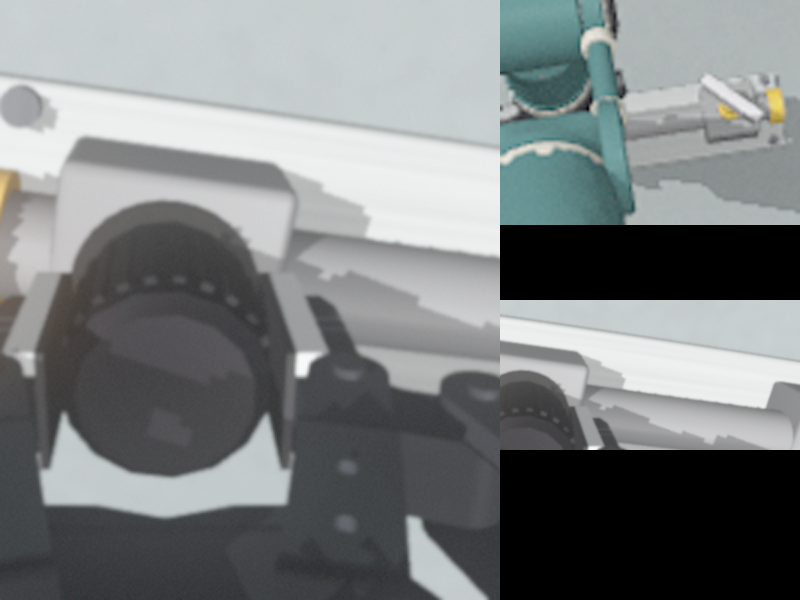

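Cap sits seated on the washer with the ring visible around it, and the valve handle is still diagonal to the pipe. There is a 4 N side load towards -x, so I'll ease it with a 1 mm shift and a slight lift.

Emit:
play_rows:
  series:
    - {"translation": [-0.001,0,-0.0003],"spin": 0}
    - {"translation": [0,0,0],"spin": 0}
    - {"translation": [0,0,0],"spin": 0}
    - {"translation": [0,0,0],"spin": 0}
    - {"translation": [0,0,0],"spin": 0}

```text
time: 15.6
tool_pos: [0.6378, 0.112, 0.0583]
tcp_rot: [-3.115, -0.409, -0.002]
wrist_force: [-1.3, 1.0, 8.1]
width: 0.451
```

Emit:
play_rows:
  series:
    - {"translation": [0,0,0],"spin": 0}
    - {"translation": [0,0,0],"spin": 0}
    - {"translation": [0,0,0],"spin": 0}
    - {"translation": [0,0,0],"spin": 0}
    - {"translation": [0,0,0],"spin": 0}

```text
time: 16.1
tool_pos: [0.6378, 0.112, 0.0583]
tcp_rot: [-3.115, -0.409, -0.002]
wrist_force: [-1.7, 0.8, 7.7]
width: 0.449
```

Steady at about 7.7 N down (roughly a 3 mm squeeze), with little side load. Handing in.

```bash
python3 -c "
from h import *
print(bot.finish_job()); s=bot.read_state(); print(s['time'],s['tool_pos'],s['wrist_force'],s['width'])"
```

```text
the job is handed in; nothing more can be done
None
the job is handed in; nothing more can be done
```

The job is handed in at 16.1 s of robot time. The valve is at half open, and the cap is clicked onto the stud with the gripper still pressing it down.

- **Valve:** I turned it from about 21° to about 45°. The wrist picture afterwards measured 44.7°, and the last top view still shows the handle diagonal to the pipe.
- **Cap:** I pressed it over the stud. The push force rose past 6.6 N, then turned to a 7.4 N downward pull, which was the click. The cap then ran down to washer height.
- **Press:** The gripper finished holding the cap with a steady push of about 7.7 N, estimated as a 3 mm squeeze. The side load was under 2 N, and the last wrist picture shows the cap upright on the washer.
- **Bystanders:** I touched none of them as far as the moves and force readings show, but I did not measure them again at the end.

Checks that disagreed:
- The top and side cameras differed by about 1 cm in y, so I used the wrist camera for alignment.
- My first fit of the cap in the gripper was up to 12 mm out because I had missed its chamfered top. The side view and a second fit corrected this before I pressed.
- A side load of about 4 N appeared while pressing, and I eased it with a 1 mm shift before handing in.

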